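# Roll a printer roller into the sprung saddle of a service bench and try its spring

## Task

Roll the loose printer roller along the service bench by gently pushing its side until it drops into the dark sprung saddle, and keep pushing lightly until you feel its far lip firmly stop it: do not lift it, let it run away, or force it over that lip into the tray. Then back off, and press gently down on top of the roller until the saddle has sunk well over half its travel, without ramming it, let it come back up, and leave the roller lying in the saddle. Leave the other things on the desk alone.

Things in the scene. Friction and masses are not known exactly. Their poses are not given: they have to be found in the camera images.
- bench: Fixed open-topped aluminium service bench, 316 mm long, 182 wide. Origin: on the table, centre of its width, 150 mm ahead of the deck's open near end. Its x axis is the rolling direction (deck to saddle to tray), y lies along the roller, z is up. Side walls 6 mm thick, tops at z = 40 mm, inner faces at y = +-85 mm; end wall beyond the tray as high.
- bench_deck (a point): Middle of the flat deck's top: bench x = -80, y = 0, z = 30 mm; axes as the bench. The deck runs from bench x = -150 (open end, no wall) to -10 mm and goes on at z = 29.5 mm as far as the saddle.
- bench_mid (a point): Nominal middle of the saddle's trough, at deck height: bench x = 55, y = 0, z = 30 mm; fixed to the bench. The real saddle is clamped anywhere from 20 mm before to 20 mm after this along x, differently every time and not measured: it must be felt (or seen). It does not shift along x at the forces allowed.
- saddle (a joint): Dark steel saddle across the bench: near lip 8 mm long in x, top at z = 29 mm; trough 28 mm wide in x, floor at z = 23.5; far lip 8 mm long, top at z = 33.5. Value: how far it is pressed down on its springs, m: 0 up, 0.009 right down. Under the resting roller it is within 1 mm of 0. Pressing on the roller: moves from about 2 N, half down at 6, right down at 10.
- bench_tray (a point): Middle of the catch tray's end behind the saddle: bench x = 130, y = 0, z = 10 mm (its floor). A roller that falls in here has overrun and cannot be brought back.
- roller: Loose dark rubber-coated roller, 40 mm across, 116 long, hard and smooth, steel shaft ends to 144 overall, about 0.3 to 0.46 kg. Origin: its centre; y axis along its length. Starts on the deck (centre at z = 50 mm), up to 7 degrees askew. In the trough its centre is at z = 43 to 43.5. Rolls at under 2 N; the far lip stops it and the push rises to several N. Over 15 N from the fingers damages it.
- screwdriver: loose screwdriver lying beside the bench; to be left alone.
- tape: loose cardboard tape ring, 90 mm across, 24 high, flat beside the bench; to be left alone.
- gear: loose white plastic gear with a hub, 38 mm across, 22 high, beside the bench; to be left alone.
- mug: loose white mug, 95 mm high, well to the left; to be left alone.
- carton: loose small cardboard box, 110 x 80 x 60 mm, to the right; to be left alone.
- mouse: loose black computer mouse, 100 x 60 x 26 mm, to the right; to be left alone.
- stapler: loose stapler, 130 mm long, 44 high, to the left, far side; to be left alone.
Not all that is in view belongs to the job. What is shaped like the roller but blue or yellow is not meant.

How it is judged (in metres and radians):
On the way, in this order (a step that is already met when the one before it is completed fails the run):
1. the roller lies in the saddle's trough and is pushed by the fingers with at least 1.5 N against its far lip, which stops it (z of roller in the frame of bench between 0.0395 and 0.046 m and x of roller in the frame of bench between 0.02 and 0.095 m and angle between the y axis of roller and the y axis of bench, either way round below 0.06 rad and linear speed of roller below 0.02 m/s and value of joint saddle below 0.0025 m and contact force between the fingers and roller above 1.5 N), for 0.1 s.
2. let go, the roller lies still in the trough with the saddle up (z of roller in the frame of bench between 0.0395 and 0.046 m and x of roller in the frame of bench between 0.02 and 0.095 m and angle between the y axis of roller and the y axis of bench, either way round below 0.06 rad and linear speed of roller below 0.02 m/s and value of joint saddle below 0.0025 m and contact force between the fingers and roller below 0.1 N), for 0.3 s.
3. pressed on top of the roller, the saddle goes down at least 5 mm of its 9 (value of joint saddle above 0.005 m and contact force between the fingers and roller above 2 N and z of roller in the frame of bench between 0.032 and 0.0415 m), for 0.1 s.
At the end, for the whole second after the job is handed in: The roller lies at rest and released in the saddle's trough (its centre 39.5 to 46 mm above the table and between 20 and 95 mm along the bench's x, square to the bench within 0.06 rad), and the saddle is back up (pressed less than 2.5 mm) (z of roller in the frame of bench between 0.0395 and 0.046 m and x of roller in the frame of bench between 0.02 and 0.095 m and angle between the y axis of roller and the y axis of bench, either way round below 0.06 rad and linear speed of roller below 0.02 m/s and value of joint saddle below 0.0025 m); the robot touches nothing.
It fails at once if the roller is pushed or pressed with more than 15 N (contact force between the fingers and roller above 15 N).
It fails at once if the roller is lifted more than 12 mm off the deck (z of roller in the frame of bench above 0.062 m).
It fails at once if the roller runs away (faster than 0.25 m/s) (linear speed of roller above 0.25 m/s).
It fails at once if the roller is forced over the far lip or falls off the bench (z of roller in the frame of bench below 0.03 m or x of roller in the frame of bench above 0.1 m).
It fails at once if another thing on the desk is moved by more than 20 mm (distance of any of screwdriver, tape, gear, mug, carton, mouse, stapler from where it was at the start of the episode above 0.02 m).
It also fails if it takes over 64 s, if anything falls off the work surface, if the arm or the gripper's body presses on something with over 40 N, if the wrist force passes 120 N, or if a joint passes its speed limit or range.

## Robot

A 6-joint arm with a two-finger parallel gripper is mounted at the origin on the work surface. World frame = base frame: x ahead of the robot, y to its left, z up, the work surface at z = 0. Lengths are in mm, angles in degrees, forces in N, time in s.
With the tool pointing down it reaches from about 350 to 850 mm from the base axis. Payload 8.1 kg.
Tool frame: the origin (TCP) lies on the front face of the gripper's body, between the roots of the fingers; the fingertips stand r.finger_overhang ahead of it and the grasp point (between the pads) lies 54 mm ahead of it (r.finger_overhang is the distance from the TCP to the fingertips, in mm); y points along the fingers, z is the direction in which the jaws open and shut, and the axes are right-handed (so a half turn about y gives the same grasp; the last joint's range is limited). The gripper opens to 85 mm and grips with 20 to 120 N. Pads are 22 mm wide; open, the fingers measure 114 mm over their backs; the gripper's body (76 mm by 85 mm) begins 54 mm behind the grasp point. The pads swing forward as they close: fully open they stand 13 mm farther back than shut.
Start: joints at [-82.185, 7.471, 85.268, -0, 87.261, -4.893], TCP at [132.012, -585.302, 303.892] pointing down, gripper open.
Joint ranges: [-169.43, 169.43], [-51.17, 129.36], [1.28, 143.12], [-76.62, 256.62], [0, 156.53], [-152.29, 152.29]. Speed limits (degrees/s): [136.94, 136.94, 159.86, 180, 180, 180].

## Interface

Orientations are given as [roll, pitch, yaw] about the fixed x, y, z axes, in that order (R = Rz(yaw) Ry(pitch) Rx(roll)).
In Python, from bench import r gives the robot as it stands. The module is installed in compiled form; this text tells all that it offers.
- The arm moves only by the tool arm_command, never from a script. Its argument "increments" is a list of rows, each a list of 6 numbers: the shift along the tool's x, y, z in m, then the turn, a rotation vector about the tool's x, y, z in rad. In form: [[tx, ty, tz, wx, wy, wz], ...]. A call has exactly 10 rows; each row is the pose to reach, as a shift and turn from the pose commanded when the call began, along the tool's axes at that moment; what a row does not reach only later rows make up. A row lasts 1/8 s, in which the tool goes at most 62.5 mm and 10.7 degrees, less where a joint would pass 70% of its speed; a pose out of reach is approached as far as the arm can. A call with a gripper value outside its range is refused whole. "jaw" is the gripper's target within -1 to 1 (shut at 1, half-way at 0, fully open at -1), set as the call begins (left out, the last holds). The fingers move at their own pace and stop on an object; "force" is the grip in N (left out, the last holds). Time passes only in rows, so rows that repeat a pose let the fingers close, or fill a call up. It gives the time, the measured TCP pose, the force and the opening at its end, in the units of the state.
- r.sense(): the state, without advancing time (a new reading comes with each control period).
- r.snapshot(name): name is "scene" or "top" or "wrist"; returns the picture (480x640x3 uint8, red, green, blue); there is no depth.
- r.camera_model(name): a dict with "intrinsics" (3x3 intrinsics, pixels), "distortion" ([k1, k2, p1, p2, k3] as OpenCV has them; the pictures are not rectified), "cam_to_world" (4x4, takes a point from camera to world coordinates). Camera axes: x right, y down, z forward; pixel columns grow to the right and rows downward; lengths in mm; the calibration is good to about 2 mm. A picture is of the moment at which its call begins: read the wrist's pose just before it. camera_model takes no time and is no camera call; for the wrist camera it gives the pose at the moment of the call.
- r.hand_in(): hands the job in, once; it reports no verdict.
Trained networks look in the newest picture that a camera, given by its name, has taken for a name from the list of things; names that differ only in an ending like _2 or _b are one class to them, and where a whole thing is asked for, a point or a joint stands for the part that bears it (a point fixed in the world has none). Each returns a list of dicts, best first, with "conf" (0 to 1); they miss things now and then, are a little off and sometimes report something else, mostly with a low value. They report only what shows in the picture. A call takes as long as a camera call. They do not tell look-alikes from the thing itself.
- r.trace(camera, target): "mask" (480x640 bool, what is visible of it) and "position" ([column, row] in pixels, amid what is visible of it).
- r.spot_point(camera, target): "position" ([column, row] in pixels: a listed point, or the origin of a listed thing).
The state is a dict: "time": time; "joint_pos": joint angles; "qd": joint speeds; "joint_efforts": joint torques, N m; "tool_pos": TCP position; "tcp_rot": TCP orientation; "ft_force": force on the tool from outside, world axes, zero at the start; "wrist_torque": the same for the moment, N m; "finger_gap": finger opening in mm.
Only numpy, scipy, OpenCV 4.12 (cv2) and the standard library are available. Lean on these libraries where they do the work, as an engineer would, in place of code of your own. Each camera call takes 0.05 s, during which the arm holds its last target.

## Working session

There is one attempt and no reset: what is moved stays moved. The work goes in short steps, Python scripts to look and compute and a tool call to move; the robot and the scene stay as the last step left them, time stands still between calls to the robot, and variables do not carry over. Pictures are saved under pics/ and viewed, and the job is handed in when it is done.

Besides the shell and the picture viewer there is one more tool, called after ">>>" as a command line: name --pt "numbers of a row" for each row, then --argument value for the rest. arm_command: Moves the arm, as the interface text tells. Its arguments: {"type":"object","properties":{"increments":{"type":"array","items":{"type":"array","items":{"type":"number"}}},"jaw":{"type":"number"},"force":{"type":"number"}},"required":["increments"]}

```bash
mkdir -p pics
python3 - <<'E'
from bench import r
import cv2,numpy as np
s=r.sense();print(s, r.finger_overhang)
for n in ["scene","top"]:
    im=r.snapshot(n);cv2.imwrite(f"pics/{n}0.png",im[:,:,::-1])
    m=r.camera_model(n);print(n,np.round(m["intrinsics"],1).tolist(),m["distortion"],np.round(m["cam_to_world"],3).tolist())
    for t in ["roller","bench_deck","bench_mid","saddle","bench","bench_tray"]:
        print(t,[(np.round(d["position"],1).tolist(),round(d["conf"],2)) for d in r.spot_point(n,t)])
E
```

```text
{'time': 0.0, 'joint_pos': array([-8.21834104e+01,  7.51636073e+00,  8.53287882e+01, -1.73367590e-03,
        8.72606344e+01, -4.89190337e+00]), 'qd': array([-0.00307477, -0.10327429, -0.01262306, -0.08781973,  0.04401977,
        0.01534996]), 'joint_efforts': array([-2.15519399e-04, -5.69409370e+01, -5.00550413e+01, -2.38590437e-04,
        1.50835735e-02, -2.23425741e-05]), 'tool_pos': array([ 131.96371065, -584.88955991,  302.83594574]), 'tcp_rot': array([-9.01055456e+01,  7.29555305e-03, -1.67291429e+02]), 'ft_force': array([ 0.85494846,  0.12803061, -0.0502915 ]), 'wrist_torque': array([-0.00494749,  0.00181994,  0.00718312]), 'finger_gap': 85.49897924665052} 72.6
scene [[448.7, 0.0, 317.1], [0.0, 448.7, 233.3], [0.0, 0.0, 1.0]] [0.02822744 0.         0.         0.         0.        ] [[0.674, 0.586, -0.45, 975.623], [0.738, -0.529, 0.418, -389.534], [0.007, -0.614, -0.789, 847.343], [0.0, 0.0, 0.0, 1.0]]
roller [([190.5, 235.0], 0.66), ([255.2, 208.6], 0.62), ([295.2, 265.7], 0.57)]
bench_deck [([460.7, 242.6], 0.74), ([290.6, 280.3], 0.58)]
bench_mid [([335.9, 248.2], 0.72)]Traceback (most recent call last):
  File "<stdin>", line 8, in <module>
ValueError: it knows: bench, bench_deck, bench_mid, bench_tray, carton, gear, mouse, mug, roller, screwdriver, stapler, tape
```

Run:
```python
from bench import r
import cv2,numpy as np
for n in ["scene","top"]:
    im=r.snapshot(n);cv2.imwrite(f"pics/{n}1.png",im[:,:,::-1])
    m=r.camera_model(n);print(n,np.round(m["cam_to_world"],3).tolist())
    for t in ["roller","bench_deck","bench_mid","bench","bench_tray"]:
        print(t,[(np.round(d["position"],1).tolist(),round(d["conf"],2)) for d in r.spot_point(n,t)])
```

```text
scene [[0.674, 0.586, -0.45, 975.623], [0.738, -0.529, 0.418, -389.534], [0.007, -0.614, -0.789, 847.343], [0.0, 0.0, 0.0, 1.0]]
roller [([192.1, 235.9], 0.79), ([297.0, 266.5], 0.78), ([141.4, 307.2], 0.73), ([258.8, 208.4], 0.69)]
bench_deck [([291.4, 278.6], 0.81)]
bench_mid [([337.7, 249.1], 0.84)]
bench [([321.3, 271.8], 0.7)]
bench_tray [([360.3, 236.1], 0.67)]
top [[-0.026, -0.985, 0.17, 358.433], [-1.0, 0.025, -0.004, 9.585], [-0.001, -0.17, -0.985, 1160.874], [0.0, 0.0, 0.0, 1.0]]
roller [([348.2, 237.2], 0.84), ([327.1, 321.5], 0.8), ([397.1, 333.8], 0.67)]
bench_deck [([358.7, 236.2], 0.72)]
bench_mid [([304.8, 234.5], 0.66), ([324.3, 237.5], 0.37)]
bench [([324.8, 237.6], 0.65)]
bench_tray [([274.1, 236.9], 0.64)]
```

View pics/scene0.png

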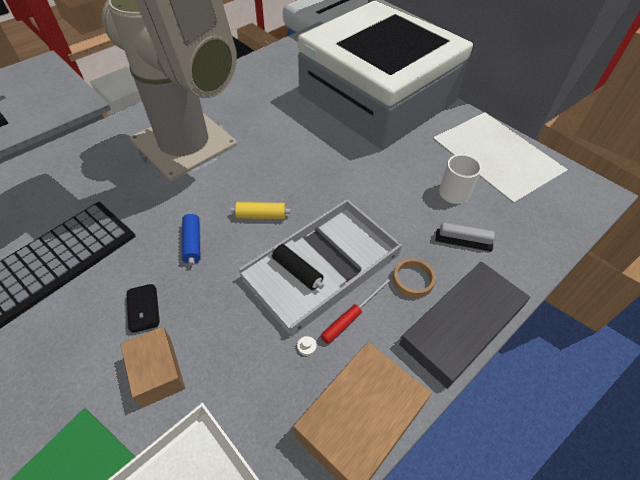

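```bash
ls pics
```

```text
scene0.png
scene1.png
top1.png
```

Run:
```python
import cv2
im=cv2.imread("pics/top1.png")
cv2.imwrite("pics/topcrop.png",cv2.resize(im[170:310,240:440],None,fx=4,fy=4,interpolation=cv2.INTER_CUBIC))
```

```text
(no output)
```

View pics/topcrop.png

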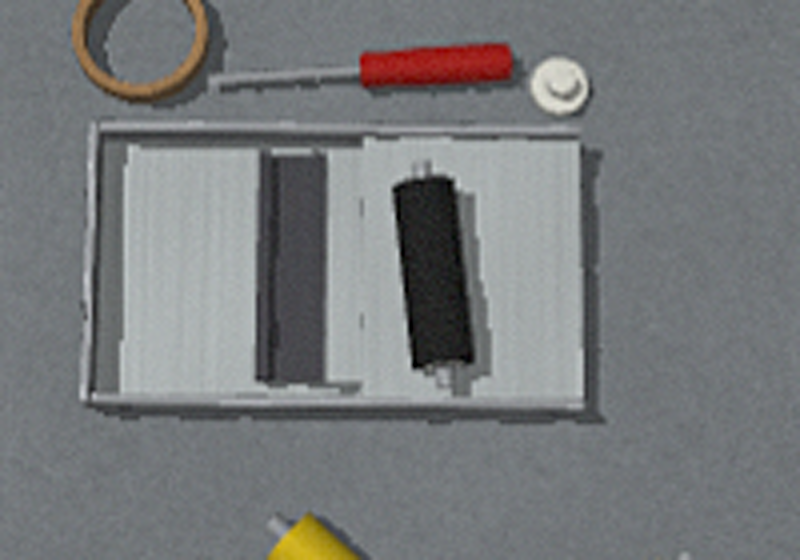

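View pics/top1.png

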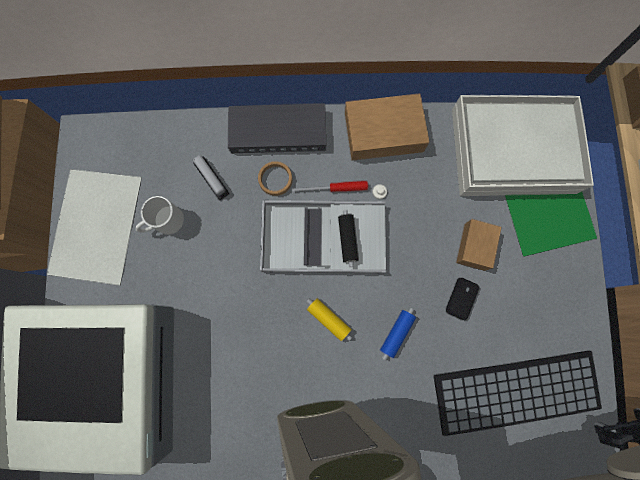

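Candidates: black roller on the bench at top-view (348,237), yellow at (329,320), blue at (397,333). Only the black one lies on the bench deck and matches "dark rubber". The crop above confirms it: steel shaft ends, on the deck right of the dark saddle, so rolling goes left in the image, about world +y. Next: the bench pose and the roller pose.

```bash
cat > h.py <<'E'
from bench import r
import cv2,numpy as np
def ray(cam,px,z):
    m=r.camera_model(cam) if isinstance(cam,str) else cam
    K=np.array(m["intrinsics"]);D=np.array(m["distortion"]);T=np.array(m["cam_to_world"])
    u=cv2.undistortPoints(np.array(px,float).reshape(-1,1,2),K,D).reshape(-1,2)
    d=np.c_[u,np.ones(len(u))]@T[:3,:3].T
    return T[:3,3]+d*((z-T[2,3])/d[:,2])[:,None]
def proj(cam,P):
    m=r.camera_model(cam) if isinstance(cam,str) else cam
    T=np.linalg.inv(m["cam_to_world"])
    return cv2.projectPoints(np.array(P,float).reshape(-1,1,3),cv2.Rodrigues(T[:3,:3])[0],T[:3,3],np.array(m["intrinsics"]),np.array(m["distortion"]))[0].reshape(-1,2)
E
python3 - <<'E'
from h import *
c=np.array([[92,122],[82,404],[585,408],[582,128]])/4+[240,170]
w=ray("top",c,40);print(np.round(w,1))
c=np.array([[580,142],[584,403]])/4+[240,170];print("open end",ray("top",c,30).round(1))
im=r.snapshot("top")
for d in r.trace("top","roller"):
    m=d["mask"].astype(np.uint8);print(d["position"],d["conf"],m.sum())
    p=cv2.findNonZero(m);rc=cv2.minAreaRect(p);b=cv2.boxPoints(rc);print(rc,ray("top",[rc[0]],50).round(1))
for s in [[(427,175),(442,372)]]:
    print("roller ends",ray("top",np.array(s)/4+[240,170],50).round(1))
print("saddle",ray("top",np.array([(258,150),(272,380),(327,150),(325,384)])/4+[240,170],30).round(1))
for p,z in [("bench_deck",30),("bench_mid",30),("bench_tray",10),("bench",0)]:
    for n in ["top"]: print(p,[ray(n,d["position"],z).round(1).tolist() for d in r.spot_point(n,p)[:1]])
E
```

```text
[[ 664.   154.8   40. ]
 [ 482.4  161.6   40. ]
 [ 471.8 -152.4   40. ]
 [ 651.9 -159.5   40. ]]
open end [[ 645.3 -159.2   30. ]
 [ 476.  -153.3   30. ]]
[397.1, 331.9] 0.97 842
((397.154052734375, 332.804443359375), (17.941164016723633, 56.056678771972656), 29.47589111328125) [[ 321.8 -170.7   50. ]]
[347.2, 240.5] 0.66 787
((348.0780944824219, 237.4917755126953), (55.5352783203125, 16.069114685058594), 83.9909896850586) [[560.  -59.4  50. ]]
[326.9, 320.5] 0.58 855
((328.95404052734375, 319.5243225097656), (57.34236145019531, 17.19613265991211), 43.66777801513672) [[358.5  -5.9  50. ]]
roller ends [[621.1 -58.2  50. ]
 [495.6 -63.2  50. ]]
saddle [[645.1  48.9  30. ]
 [495.8  42.9  30. ]
 [644.    4.4  30. ]
 [492.4   9.5  30. ]]
bench_deck [[[572.5, -88.6, 30.0]]]
bench_mid [[[572.6, 44.4, 30.0]]]
bench_tray [[[575.0, 125.6, 10.0]]]
bench []
```

>>> arm_command --pt "-0.049 0.005 -0.034 0 -0.131 0" --pt "-0.098 0.01 -0.068 0 -0.263 0" --pt "-0.147 0.015 -0.103 0 -0.394 0" --pt "-0.196 0.02 -0.137 0 -0.526 0" --pt "-0.245 0.025 -0.171 0 -0.657 0" --pt "-0.294 0.03 -0.205 0 -0.788 0" --pt "-0.343 0.035 -0.239 0 -0.92 0" --pt "-0.392 0.04 -0.274 0 -1.051 0" --pt "-0.441 0.045 -0.308 0 -1.183 0" --pt "-0.49 0.05 -0.342 0 -1.314 0" --jaw -1 --force 20

```text
time: 2.35
tool_pos: [536.0, -142.2, 254.1]
tcp_rot: [-90.0, -0.0, -91.7]
ft_force: [-0.9, -1.9, -0.2]
finger_gap: 85.1
```

Run:
```python
from h import *
s=r.sense();print(s['time'],s['tool_pos'],s['tcp_rot'],s['ft_force'],r.finger_overhang)
m=r.camera_model("wrist");im=r.snapshot("wrist");cv2.imwrite("pics/w1.png",im[:,:,::-1])
print(np.round(m["cam_to_world"],3).tolist(),m["intrinsics"])
np.save("w1.npy",m,allow_pickle=True)
```

```text
2.35 [ 535.9880016  -142.21900931  254.0654098 ] [-8.99549746e+01 -2.43088221e-02 -9.17495526e+01] [-0.86989583 -1.86066626 -0.21268219] 72.6
[[1.0, -0.03, -0.007, 538.402], [-0.031, -0.959, -0.281, -72.441], [0.001, 0.281, -0.96, 323.1], [0.0, 0.0, 0.0, 1.0]] [[338.48195696   0.         315.93053126]
 [  0.         338.48195696 236.86078984]
 [  0.           0.           1.        ]]
```

View pics/w1.png

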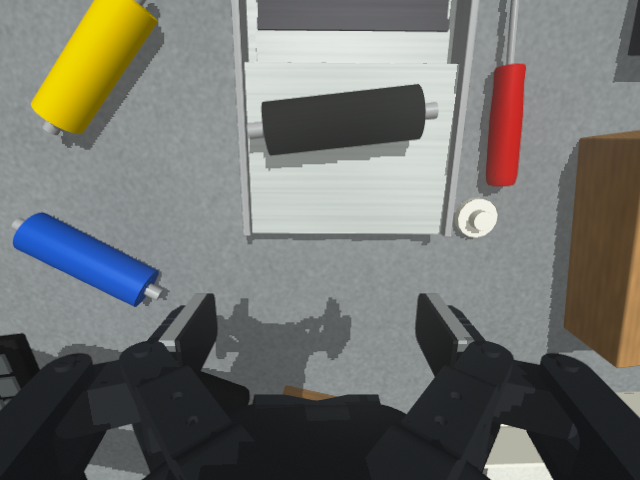

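Run:
```python
from h import *
m=np.load("w1.npy",allow_pickle=True).item()
from scipy.spatial.transform import Rotation as R
Rt=R.from_euler('xyz',[-89.955,-.024,-91.75],degrees=True).as_matrix()
t=np.array([535.99,-142.2,254.07])
for o in (72.6,66,59.6,54):
    P=[t+Rt@np.array([x,o,z]) for x in(-11,11) for z in(-42.5,42.5)]
    print(o,proj(m,P).round(0).tolist())
print("outer wall near top",ray(m,[(243,236),(455,236)],40).round(1))
print("deck end",ray(m,[(250,233),(442,234)],30).round(1))
print("left wall inner top far/near",ray(m,[(246,60),(250,230)],40).round(1), "right",ray(m,[(456,60),(444,232)],40).round(1))
print("deck edge -10",ray(m,[(247,63),(456,65)],30).round(1))
print("saddle near edge",ray(m,[(258,30),(448,32)],29).round(1))
print("roller axis ends",ray(m,[(266,130),(419,109)],50).round(1))
print("shaft ends",ray(m,[(250,130),(438,110)],50).round(1))
```

```text
72.6 [[221.0, 274.0], [409.0, 274.0], [224.0, 317.0], [406.0, 317.0]]
66 [[217.0, 280.0], [413.0, 280.0], [221.0, 325.0], [409.0, 325.0]]
59.6 [[212.0, 286.0], [418.0, 286.0], [217.0, 333.0], [413.0, 332.0]]
54 [[208.0, 292.0], [422.0, 292.0], [213.0, 340.0], [417.0, 340.0]]
outer wall near top [[ 472.8 -152.6   40. ]
 [ 657.6 -158.4   40. ]]
deck end [[ 477.  -152.9   30. ]
 [ 649.9 -159.2   30. ]]
left wall inner top far/near [[ 487.6  -14.2   40. ]
 [ 479.4 -147.4   40. ]] right [[ 646.8  -18.9   40. ]
 [ 647.7 -154.5   40. ]]
deck edge -10 [[486.4 -14.3  30. ]
 [651.  -20.6  30. ]]
saddle near edge [[496.7   8.7  29. ]
 [643.3   3.1  29. ]]
roller axis ends [[500.5 -65.5  50. ]
 [617.6 -53.8  50. ]]
shaft ends [[488.2 -65.2  50. ]
 [632.1 -55.   50. ]]
```

Run:
```python
import cv2
im=cv2.imread("pics/w1.png")
cv2.imwrite("pics/w1c.png",cv2.resize(im[0:250,220:480],None,fx=3,fy=2.4,interpolation=cv2.INTER_CUBIC))
```

```text
(no output)
```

View pics/w1c.png

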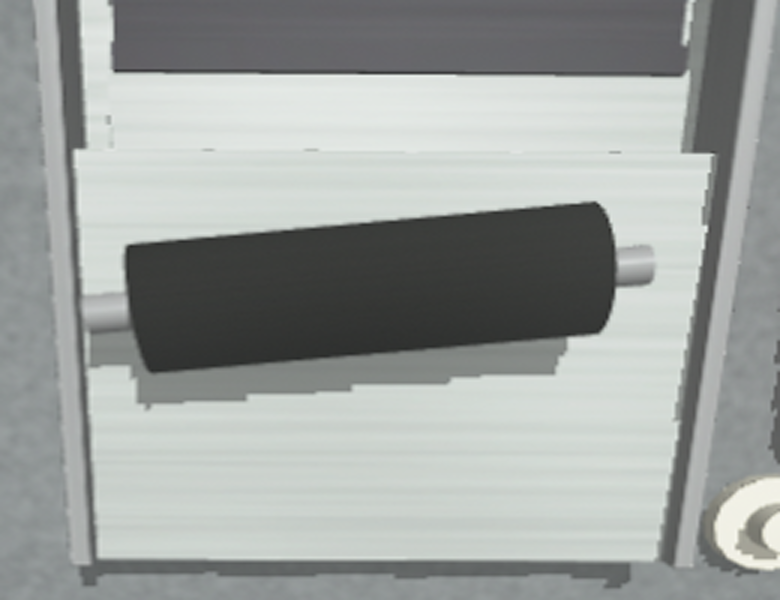

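>>> arm_command --pt "-0.005 0.01 0.004 0 0.001 0" --pt "-0.011 0.025 0.008 0 0.002 0" --pt "-0.016 0.045 0.012 0 0.004 0" --pt "-0.022 0.065 0.017 0 0.006 0" --pt "-0.027 0.085 0.021 0 0.006 0" --pt "-0.027 0.105 0.021 0 0.006 0" --pt "-0.027 0.125 0.021 0 0.006 0" --pt "-0.027 0.14 0.021 0 0.006 0" --pt "-0.027 0.149 0.021 0 0.006 0" --pt "-0.027 0.149 0.021 0 0.006 0"

```text
time: 3.65
tool_pos: [556.3, -117.6, 104.2]
tcp_rot: [-90.1, 0.0, -92.4]
ft_force: [-1.3, 0.6, -0.2]
finger_gap: 85.2
```

```bash
cat > look.py <<'E'
from h import *
import sys
s=r.sense();print(s['time'],s['tool_pos'].round(1),s['tcp_rot'].round(2),s['ft_force'].round(2),s['wrist_torque'].round(2))
m=r.camera_model("wrist");im=r.snapshot("wrist");cv2.imwrite(f"pics/{sys.argv[1]}.png",im[:,:,::-1])
np.save(sys.argv[1]+".npy",m,allow_pickle=True)
if len(sys.argv)>2:
    im=r.snapshot("scene");cv2.imwrite(f"pics/{sys.argv[1]}s.png",cv2.resize(im[180:340,220:420],None,fx=4,fy=3.75,interpolation=cv2.INTER_CUBIC)[:,:,::-1])
E
python3 look.py w2 s
```

```text
3.65 [ 556.3 -117.6  104.2] [-9.006e+01  2.000e-02 -9.235e+01] [-1.25  0.57 -0.19] [ 0.    0.03 -0.03]
```

View pics/w2.png

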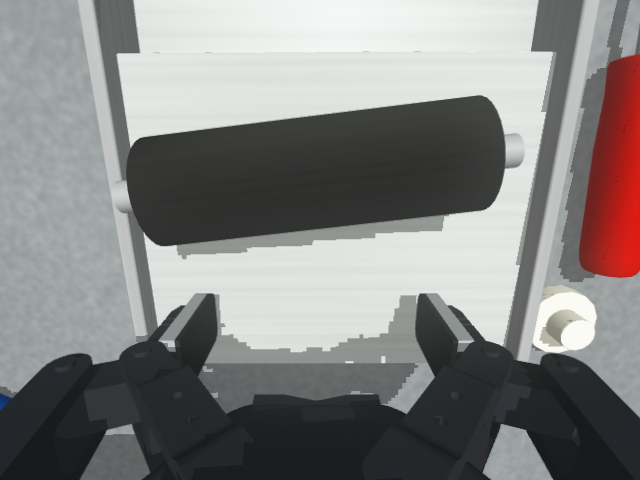

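View pics/w2s.png

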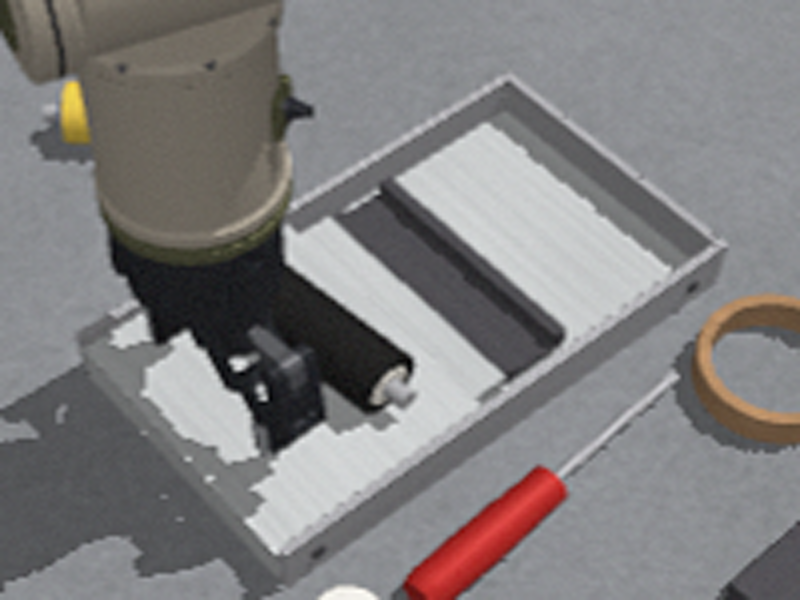

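>>> arm_command --pt "-0.001 0.002 0 0 0 0" --pt "-0.003 0.004 0 0 0 0" --pt "-0.005 0.006 0 0 0 0" --pt "-0.008 0.008 0 0 0 0" --pt "-0.011 0.008 0 0 0 0" --pt "-0.014 0.008 0 0 0 0" --pt "-0.016 0.008 0 0 0 0" --pt "-0.018 0.008 0 0 0 0" --pt "-0.02 0.008 0 0 0 0" --pt "-0.022 0.008 0 0 0 0"

```text
time: 5.0
tool_pos: [557.6, -95.6, 96.9]
tcp_rot: [-90.0, -0.0, -92.4]
ft_force: [-0.7, 1.0, -0.3]
finger_gap: 85.8
```

```bash
python3 look.py w3 s
```

```text
5.0 [557.6 -95.6  96.9] [-90.    -0.   -92.35] [-0.7   0.99 -0.3 ] [ 0.06 -0.01  0.01]
```

View pics/w3.png

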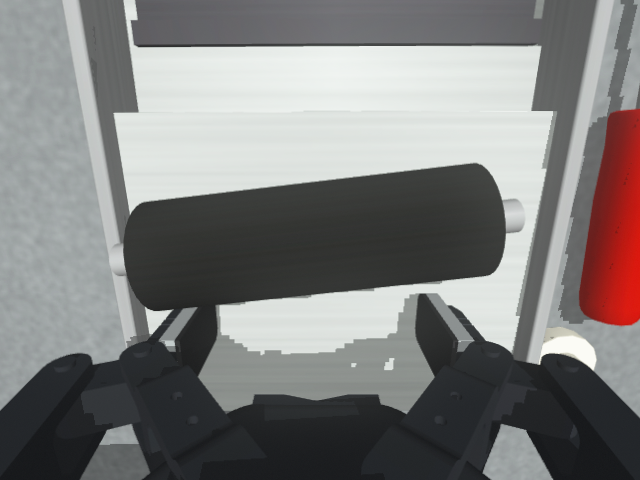

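View pics/w3s.png

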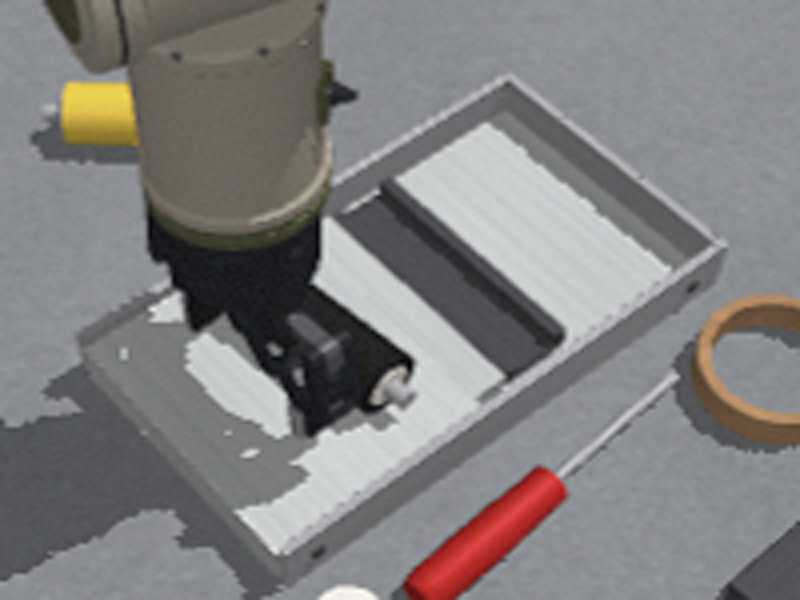

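>>> arm_command --pt "-0.001 0 0 0 0 0" --pt "-0.002 0 0 0 0 0" --pt "-0.004 0 0 0 0 0" --pt "-0.006 0 0 0 0 0" --pt "-0.008 0 0 0 0 0" --pt "-0.01 0 0 0 0 0" --pt "-0.012 0 0 0 0 0" --pt "-0.014 0 0 0 0 0" --pt "-0.016 0 0 0 0 0" --pt "-0.018 0 0 0 0 0"

```text
time: 6.35
tool_pos: [558.4, -77.5, 96.9]
tcp_rot: [-90.0, 0.0, -92.3]
ft_force: [0.1, 0.1, 0.2]
finger_gap: 85.1
```

```bash
python3 look.py w4
```

```text
6.35 [558.4 -77.5  96.9] [-90.     0.   -92.35] [0.07 0.09 0.21] [-0.12 -0.04  0.02]
```

View pics/w4.png

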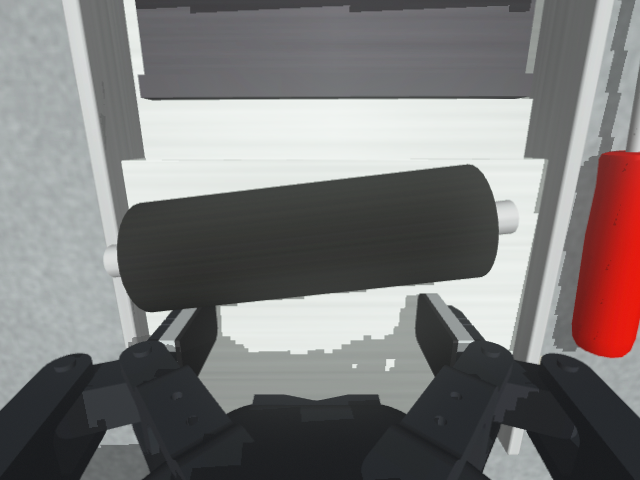

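The roller is rolling but stays skewed. Only the left finger touches it, at pixel (200,305), and the left shaft end is close to the wall at (105,260). I'll keep going in small steps and watch it.

>>> arm_command --pt "-0.001 0 0 0 0 0" --pt "-0.003 0 0 0 0 0" --pt "-0.005 0 0 0 0 0" --pt "-0.007 0 0 0 0 0" --pt "-0.009 0 0 0 0 0" --pt "-0.011 0 0 0 0 0" --pt "-0.013 0 0 0 0 0" --pt "-0.015 0 0 0 0 0" --pt "-0.017 0 0 0 0 0" --pt "-0.019 0 0 0 0 0"

```text
time: 7.65
tool_pos: [559.2, -58.5, 96.9]
tcp_rot: [-90.0, 0.0, -92.3]
ft_force: [0.5, 0.2, -0.4]
finger_gap: 85.2
```

```bash
python3 look.py w5
```

```text
7.65 [559.2 -58.5  96.9] [-90.     0.   -92.35] [ 0.54  0.19 -0.4 ] [ 0.    0.03 -0.02]
```

View pics/w5.png

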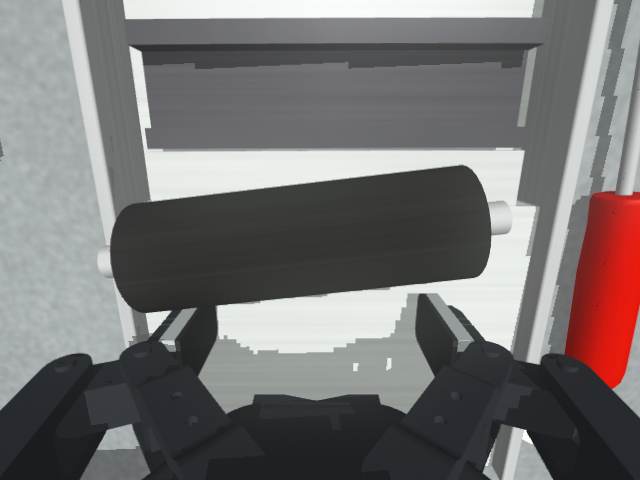

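```bash
cat > pose.py <<'E'
from h import *
import sys
O=np.array([568.5,-6.5]);a=np.radians(87.9);X=np.array([np.cos(a),np.sin(a)]);Y=np.array([-X[1],X[0]])
def toB(p): d=np.asarray(p)[...,:2]-O; return np.stack([d@X,d@Y],-1)
def fitroller(name,z=50):
    m=np.load(name+".npy",allow_pickle=True).item()
    im=cv2.imread(f"pics/{name}.png")
    # silhouette of rubber: dark pixels largest component
    g=im.max(2); mk=((g<70)).astype(np.uint8); mk[292:]=0
    mk=cv2.morphologyEx(mk,cv2.MORPH_OPEN,np.ones((5,5)))
    n,l,st,c=cv2.connectedComponentsWithStats(mk)
    return m,l,st,c
def sil(m,p,z):
    # p=(bx,by,ang): synth hull of cylinder
    bx,by,an=p
    ax=np.cos(an)*Y+np.sin(an)*X; ax=np.r_[ax,0]; pe=np.cross(ax,[0,0,1])
    C=np.r_[O+bx*X+by*Y,z]; t=np.linspace(0,2*np.pi,60)
    P=[C+s*58*ax+20*(np.cos(q)*pe+np.sin(q)*np.array([0,0,1])) for s in(-1,1) for q in t]
    return cv2.convexHull(proj(m,P).astype(np.float32)).reshape(-1,2)
def fit(name,x0,z=50,rows=(60,290),thr=62):
    from scipy.optimize import minimize
    m=np.load(name+".npy",allow_pickle=True).item()
    g=cv2.imread(f"pics/{name}.png").max(2)
    dark=(g<thr).astype(np.float32)
    dark[rows[1]:]=np.nan; dark[:rows[0]]=np.nan
    ok=~np.isnan(dark)
    def cost(p):
        k=np.zeros((480,640),np.uint8); cv2.fillPoly(k,[np.round(sil(m,p,z)*16).astype(np.int32)],1,shift=4)
        return float(np.abs(k-dark)[ok].sum())
    r0=min((minimize(cost,np.array(x0)+d,method="Nelder-Mead",options=dict(initial_simplex=np.array(x0)+d+np.array([[0,0,0],[5,0,0],[0,5,0],[0,0,.06]]),xatol=.05,fatol=1)) for d in ([0,0,0],[3,-3,.03],[-3,3,-.03])),key=lambda q:q.fun)
    return r0.x,r0.fun
if __name__=="__main__":
    nm=sys.argv[1];x0=[float(v) for v in sys.argv[2:5]];z=float(sys.argv[5])
    x,f=fit(nm,x0,z);print("bench x,y",x[:2].round(1),"skew deg",np.degrees(x[2]).round(2),"cost",f)
    m=np.load(nm+".npy",allow_pickle=True).item();im=cv2.imread(f"pics/{nm}.png")
    cv2.polylines(im,[np.round(sil(m,x,z)).astype(np.int32)],True,(0,255,0));cv2.imwrite(f"pics/{nm}f.png",im)
E
python3 pose.py w2 -54 7 -0.12 50; python3 pose.py w3 -54 7 -0.12 50;python3 pose.py w4 -36 7 -0.12 50; python3 pose.py w5 -17 9 -0.12 50
```

```text
bench x,y [-57.1   7.7] skew deg -2.02 cost 6314.0
bench x,y [-58.3   8.7] skew deg -2.36 cost 3082.0
bench x,y [-46.7  14.5] skew deg -2.79 cost 3472.0
bench x,y [-21.2  17.7] skew deg -9.54 cost 4798.0
```

```bash
python3 - <<'E'
import re
s=open('pose.py').read()
s=s.replace("    dark[rows[1]:]=np.nan","    n,l=cv2.connectedComponents(cv2.morphologyEx(np.where(np.arange(480)[:,None]<rows[1],dark,0).astype(np.uint8),cv2.MORPH_OPEN,np.ones((5,5))));sd=proj(m,[np.r_[O+x0[0]*X+x0[1]*Y,z+15]])[0].round().astype(int)\n    dark=(l==l[sd[1],sd[0]]).astype(np.float32)\n    if '-v' in sys.argv: print(dark.sum(),sd,g[sd[1],sd[0]])\n    dark[rows[1]:]=np.nan")
open('pose.py','w').write(s)
E
python3 pose.py w2 -54 7 -0.12 50 -v; python3 pose.py w3 -54 7 -0.12 50 -v;python3 pose.py w4 -36 7 -0.12 50 -v; python3 pose.py w5 -17 9 -0.12 50 -v
```

```text
34985.0 [317 178] 48
bench x,y [-58.2   9.5] skew deg -1.35 cost 6913.0
33460.0 [316 252] 51
bench x,y [-58.9   8.5] skew deg -1.86 cost 2807.0
26569.0 [316 252] 54
bench x,y [-48.   15.9] skew deg -5.72 cost 2969.0
32615.0 [309 252] 54
bench x,y [-22.8  18.9] skew deg -11.0 cost 4862.0
```

View pics/w5f.png

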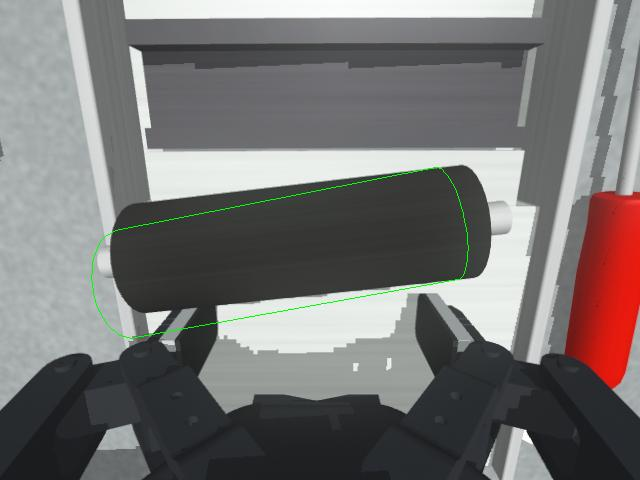

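```bash
sed -i 's/thr=62/thr=85/' pose.py; python3 pose.py w2 -54 7 -0.12 50 -v; python3 pose.py w3 -54 7 -0.12 50;python3 pose.py w4 -36 7 -0.12 50; python3 pose.py w5 -17 9 -0.12 50 -v
```

```text
41300.0 [317 178] 48
bench x,y [-54.3   8.2] skew deg -6.43 cost 1414.0
bench x,y [-54.6   8.6] skew deg -6.58 cost 826.0
bench x,y [-36.8  10.7] skew deg -6.53 cost 801.0
38185.0 [309 252] 54
bench x,y [-18.2  12.7] skew deg -6.54 cost 749.0
```

View pics/w5f.png

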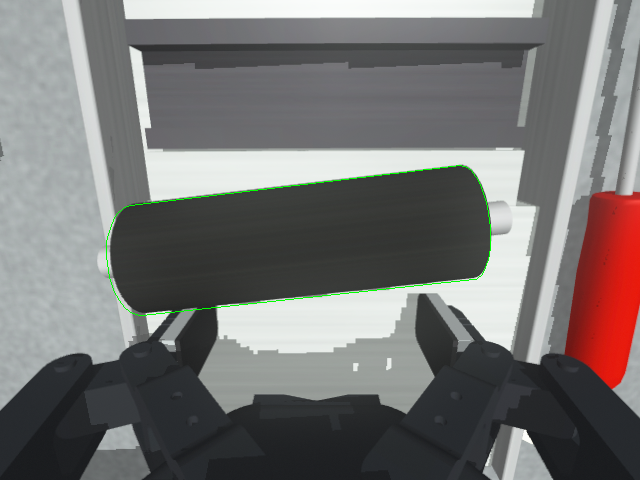

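The fit gives roller bench x=-18, y=12.7, skew -6.5° and not correcting. Rolling on like this would put the left shaft over the wall. I'll straddle it with the fingers diagonally, left finger behind and right finger ahead, and twist it square before going on.

>>> arm_command --pt "0.004 0 0 0 0 0" --pt "0.006 -0.02 0 0 0 0" --pt "0.004 -0.045 0 0 0 0" --pt "-0.006 -0.048 0 0 -0.163 0" --pt "-0.012 -0.048 -0.001 0 -0.326 0" --pt "-0.018 -0.048 -0.002 0 -0.49 0" --pt "-0.024 -0.048 -0.003 0 -0.653 0" --pt "-0.03 -0.048 -0.005 0 -0.816 0" --pt "-0.034 -0.048 -0.005 0 -0.98 0" --pt "-0.034 -0.048 -0.005 0 -0.98 0"

```text
time: 8.95
tool_pos: [556.1, -24.6, 146.4]
tcp_rot: [-90.0, -0.1, -36.2]
ft_force: [0.3, 0.2, 0.2]
finger_gap: 85.3
```

```bash
python3 look.py w6; python3 pose.py w6 -18 12 -0.11 50 -v
python3 - <<'E'
from pose import *
s=r.sense();print(toB(s['tool_pos']))
E
```

```text
8.95 [556.1 -24.6 146.4] [-8.996e+01 -8.000e-02 -3.625e+01] [0.34 0.23 0.2 ] [ 0.   -0.   -0.04]
10478.0 [319 287] 47
bench x,y [-16.9  11.9] skew deg -6.42 cost 167.0
[-18.69187392  11.84751794]
```

View pics/w6f.png

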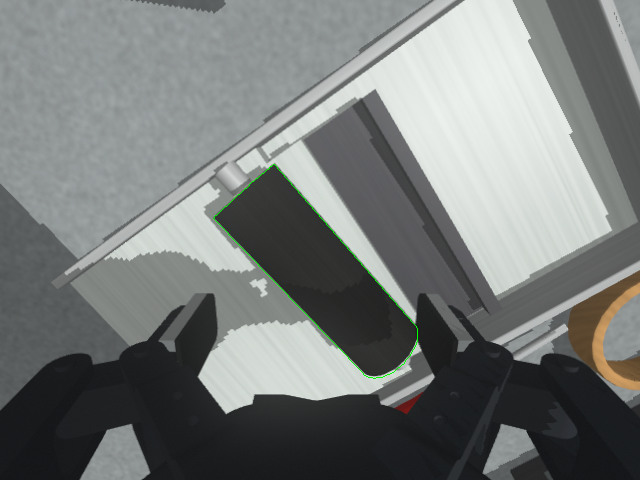

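>>> arm_command --pt "-0.001 0.008 0.0015 0 0 0" --pt "-0.001 0.016 0.0015 0 0 0" --pt "-0.001 0.025 0.0015 0 0 0" --pt "-0.001 0.034 0.0015 0 0 0" --pt "-0.001 0.042 0.0015 0 0 0" --pt "-0.001 0.049 0.0015 0 0 0" --pt "-0.001 0.049 0.0015 0 0.02 0" --pt "-0.001 0.049 0.0015 0 0.05 0" --pt "-0.001 0.049 0.0015 0 0.08 0" --pt "-0.001 0.049 0.0015 0 0.1 0"

```text
time: 10.25
tool_pos: [555.8, -22.7, 96.2]
tcp_rot: [-90.0, -0.0, -42.0]
ft_force: [0.3, 0.1, 0.2]
finger_gap: 85.2
```

```bash
python3 look.py w7
python3 - <<'E'
from pose import *
s=r.sense();print(toB(s['tool_pos']))
E
```

```text
10.25 [555.8 -22.7  96.2] [-8.998e+01 -3.000e-02 -4.202e+01] [0.33 0.11 0.17] [-0.02  0.02  0.01]
[-16.67628603  12.14128528]
```

View pics/w7.png

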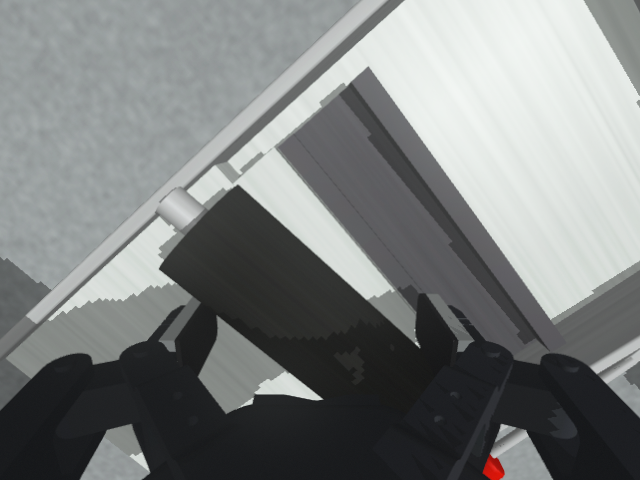

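>>> arm_command --pt "0 0 0 0 0.015 0" --pt "0 0 0 0 0.032 0" --pt "0 0 0 0 0.05 0" --pt "0 0 0 0 0.068 0" --pt "0 0 0 0 0.086 0" --pt "0 0 0 0 0.104 0" --pt "0 0 0 0 0.122 0" --pt "0 0 0 0 0.14 0" --pt "0 0 0 0 0.155 0" --pt "0 0 0 0 0.155 0"

```text
time: 11.55
tool_pos: [555.6, -22.7, 95.9]
tcp_rot: [-90.0, 0.0, -50.8]
ft_force: [-0.4, 0.1, 1.3]
finger_gap: 85.9
```

```bash
python3 look.py w8
python3 - <<'E'
from pose import *
s=r.sense();print(toB(s['tool_pos']))
im=r.snapshot("top");cv2.imwrite("pics/t8.png",cv2.resize(im[170:310,240:440],None,fx=4,fy=4,interpolation=cv2.INTER_CUBIC)[:,:,::-1])
E
```

```text
11.55 [555.6 -22.7  95.9] [-90.     0.   -50.83] [-0.43  0.06  1.27] [0.   0.   0.05]
[-16.66115631  12.29216394]
```

View pics/w8.png

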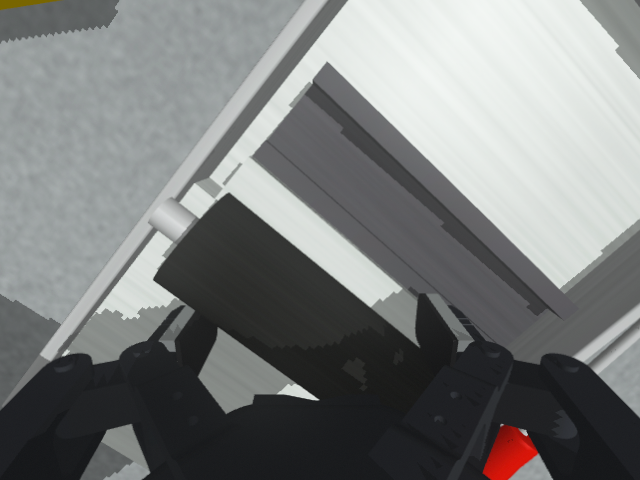

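View pics/t8.png

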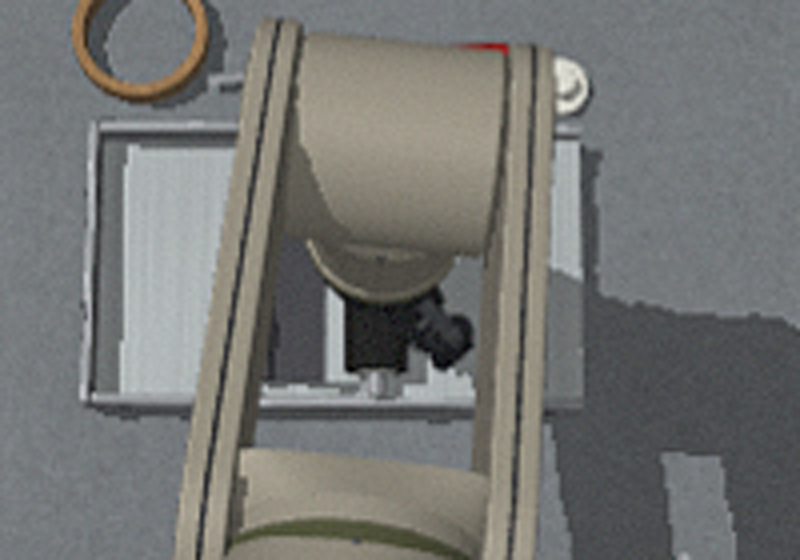

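```bash
sed -i 's/x0\[1\]\*Y,z+15/(x0[1]+35*("-L" in sys.argv))*Y,z+15/' pose.py; python3 pose.py w7 -17 12 -0.1 50 -v -L;python3 pose.py w8 -17 12 -0.05 50 -v -L
```

```text
11126.0 [248 279] 45
bench x,y [-17.  12.] skew deg -5.78 cost 152.0
292629.0 [237 290] 43
bench x,y [41.8 55.7] skew deg -41.34 cost 81806.0
```

View pics/w8f.png

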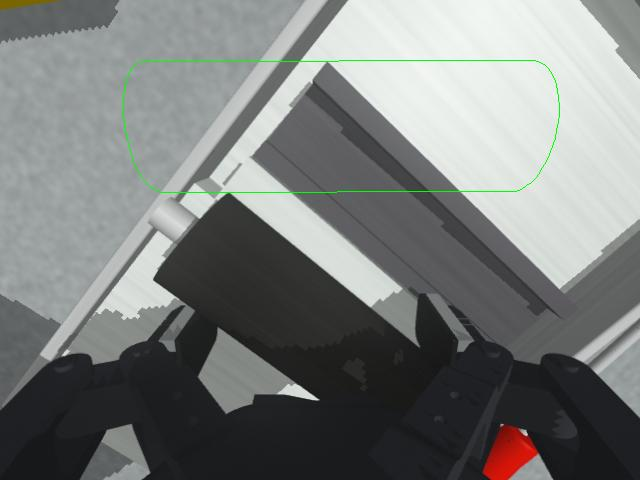

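```bash
sed -i 's/+35\*/+44*/' pose.py; python3 pose.py w8 -17 12 -0.05 50 -v -L
```

```text
10128.0 [214 273] 48
bench x,y [-18.4  11.8] skew deg -0.37 cost 106.0
```

View pics/w8f.png

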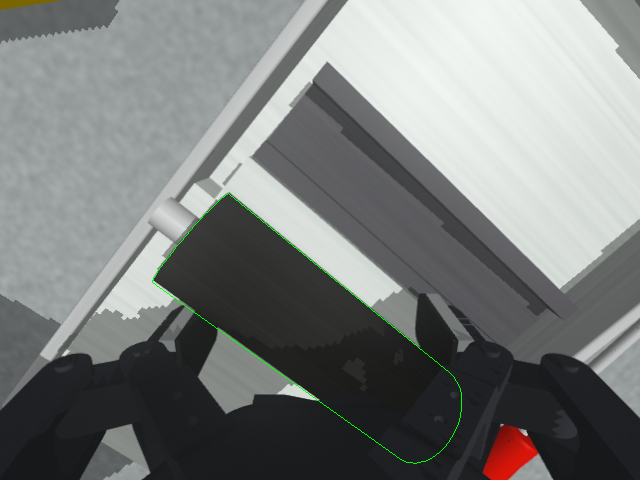

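>>> arm_command --pt "0 0 0 0 0.015 0" --pt "0 0 0 0 0.03 0" --pt "0 0 0 0 0.045 0" --pt "0 0 0 0 0.06 0" --pt "0 0 0 0 0.065 0" --pt "0 0 0 0 0.02 0" --pt "0 0 0 0 -0.05 0" --pt "0 0 0 0 -0.09 0" --pt "0 -0.01 0 0 -0.12 0" --pt "0 -0.025 0 0 -0.12 0"

```text
time: 12.9
tool_pos: [555.4, -22.7, 121.5]
tcp_rot: [-90.0, 0.0, -43.9]
ft_force: [0.5, 0.1, 0.5]
finger_gap: 85.5
```

```bash
python3 look.py w9; python3 pose.py w9 -18 12 0.05 50 -v -L
python3 - <<'E'
from pose import *
s=r.sense();print(toB(s['tool_pos']))
E
```

```text
12.9 [555.4 -22.7 121.5] [-9.002e+01  3.000e-02 -4.394e+01] [0.55 0.12 0.53] [-0.02 -0.08 -0.  ]
10529.0 [241 241] 54
bench x,y [-18.6  11.8] skew deg 4.04 cost 170.0
[-16.77793753  10.89472706]
```

View pics/w9f.png

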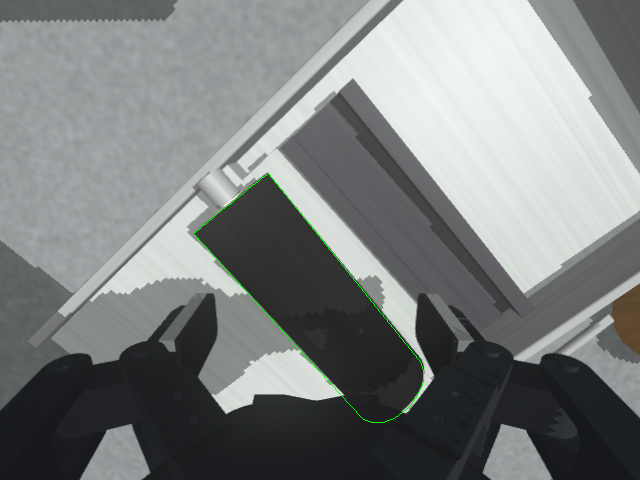

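>>> arm_command --pt "0 -0.015 0 0 0 0" --pt "0 -0.027 0 0 0 0" --pt "0.006 -0.027 -0.006 0 0.12 0" --pt "0.012 -0.027 -0.012 0 0.24 0" --pt "0.018 -0.027 -0.018 0 0.36 0" --pt "0.024 -0.027 -0.024 0 0.48 0" --pt "0.028 -0.027 -0.029 0 0.6 0" --pt "0.0325 -0.027 -0.034 0 0.72 0" --pt "0.0325 -0.02 -0.034 0 0.841 0" --pt "0.0325 -0.01 -0.034 0 0.841 0"

```text
time: 14.2
tool_pos: [555.9, -69.9, 131.5]
tcp_rot: [-89.9, -0.0, -92.1]
ft_force: [0.2, 0.4, -0.7]
finger_gap: 85.4
```

```bash
python3 look.py w10; python3 pose.py w10 -18 12 0.05 50 -v
python3 - <<'E'
from pose import *
s=r.sense();print(toB(s['tool_pos']))
E
```

```text
14.2 [555.9 -69.9 131.5] [-8.992e+01 -1.000e-02 -9.209e+01] [ 0.16  0.39 -0.73] [ 0.05 -0.03  0.04]
25733.0 [310 200] 52
bench x,y [-18.   12.3] skew deg 2.87 cost 874.0
[-63.58866903  11.38800149]
```

View pics/w10f.png

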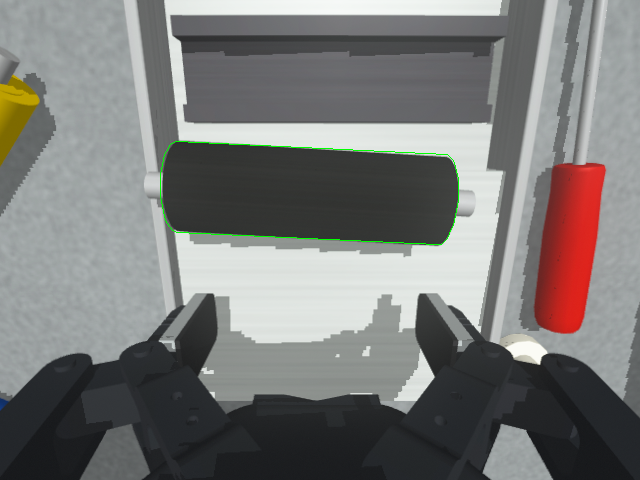

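>>> arm_command --pt "0 0.006 0.001 0 0 0" --pt "0 0.013 0.002 0 0 0" --pt "0 0.02 0.002 0 0 0" --pt "0 0.027 0.002 0 0 0" --pt "-0.001 0.034 0.002 0 0 0" --pt "-0.004 0.035 0.002 0 0 0" --pt "-0.007 0.035 0.002 0 0 0" --pt "-0.01 0.035 0.002 0 0 0" --pt "-0.012 0.035 0.002 0 0 0" --pt "-0.014 0.035 0.002 0 0 0"

```text
time: 15.5
tool_pos: [558.1, -55.7, 96.2]
tcp_rot: [-90.0, -0.0, -92.1]
ft_force: [-0.2, 0.6, 0.1]
finger_gap: 85.4
```

>>> arm_command --pt "-0.002 0 0 0 0 0" --pt "-0.004 0 0 0 0 0" --pt "-0.006 0 0 0 0 0" --pt "-0.008 0 0 0 0 0" --pt "-0.01 0 0 0 0 0" --pt "-0.012 0 0 0 0 0" --pt "-0.014 0 0 0 0 0" --pt "-0.016 0 0 0 0 0" --pt "-0.018 0 0 0 0 0" --pt "-0.02 0 0 0 0 0"

```text
time: 16.75
tool_pos: [558.7, -35.7, 95.9]
tcp_rot: [-90.0, -0.0, -92.1]
ft_force: [0.1, 0.0, -0.1]
finger_gap: 86.0
```

```bash
python3 look.py w11; python3 pose.py w11 0 10 0.05 50 -v
python3 - <<'E'
from pose import *
s=r.sense();print(toB(s['tool_pos']))
E
```

```text
16.75 [558.7 -35.7  95.9] [-90.    -0.   -92.12] [ 0.09  0.03 -0.07] [ 0.05 -0.01 -0.  ]
43139.0 [311 270] 53
bench x,y [10.2 10.2] skew deg 3.38 cost 1340.0
[-29.34120061   8.74580812]
```

View pics/w11f.png

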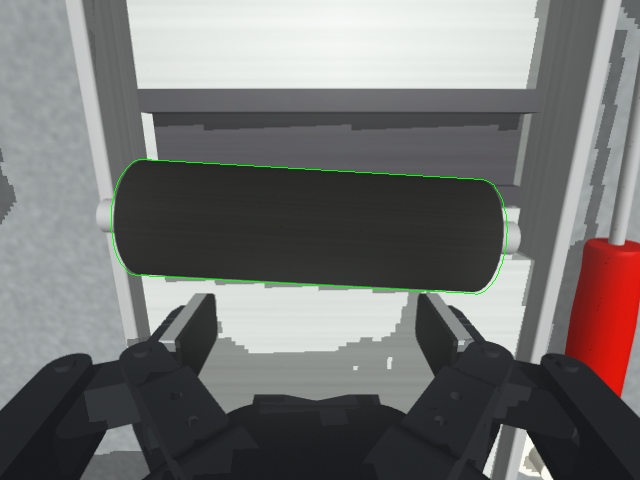

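>>> arm_command --pt "-0.001 0 0 0 0 0" --pt "-0.003 0 0 0 0 0" --pt "-0.005 0 0 0 0 0" --pt "-0.007 0 0 0 0 0" --pt "-0.009 0 0 0 0 0" --pt "-0.011 0 0 0 0 0" --pt "-0.013 0 0 0 0 0" --pt "-0.015 0 0 0 0 0" --pt "-0.017 0 0 0 0 0" --pt "-0.018 0 0 0 0 0"

```text
time: 18.05
tool_pos: [559.3, -17.7, 95.9]
tcp_rot: [-90.0, -0.0, -92.1]
ft_force: [0.1, 0.8, -0.7]
finger_gap: 85.5
```

```bash
python3 look.py w12; python3 pose.py w12 25 9 0.05 48 -v
python3 - <<'E'
from pose import *
s=r.sense();print(toB(s['tool_pos']))
E
```

```text
18.05 [559.3 -17.7  95.9] [-90.    -0.   -92.11] [ 0.14  0.76 -0.67] [-0.01  0.03 -0.01]
41105.0 [314 247] 51
bench x,y [34.   7.4] skew deg -0.09 cost 3402.0
[-11.4740977    8.73374282]
```

View pics/w12f.png

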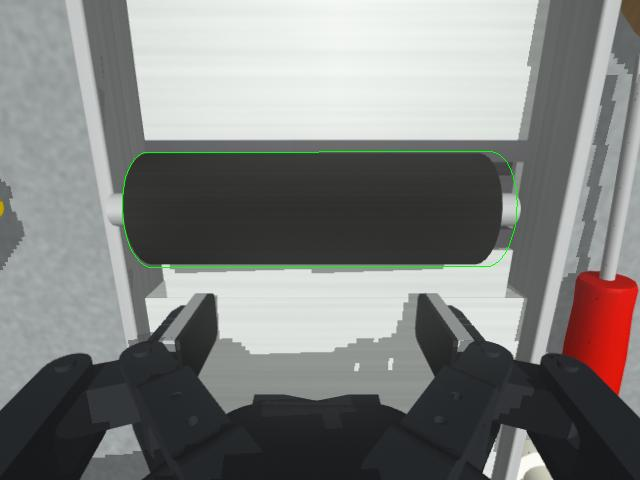

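```bash
python3 pose.py w12 34 9 0.0 43.3
```

```text
bench x,y [33.4  9.5] skew deg 0.03 cost 375.0
```

>>> arm_command --pt "-0.002 0 0 0 0 0" --pt "-0.004 0 0 0 0 0" --pt "-0.006 0 0 0 0 0" --pt "-0.008 0 0 0 0 0" --pt "-0.01 0 0 0 0 0" --pt "-0.011 0 0 0 0 0" --pt "-0.012 0 0 0 0 0" --pt "-0.0125 0 0 0 0 0" --pt "-0.013 0 0 0 0 0" --pt "-0.013 0 0 0 0 0"

```text
time: 19.35
tool_pos: [559.8, -4.9, 95.9]
tcp_rot: [-90.0, -0.0, -92.1]
ft_force: [0.4, 0.1, 0.2]
finger_gap: 85.6
```

```bash
python3 look.py w13 s; python3 pose.py w13 34 9 0.0 43.3
```

```text
19.35 [559.8  -4.9  95.9] [-90.    -0.   -92.12] [0.43 0.08 0.25] [-0.02  0.03  0.02]
bench x,y [33.3  9.6] skew deg 0.03 cost 302.0
```

View pics/w13f.png

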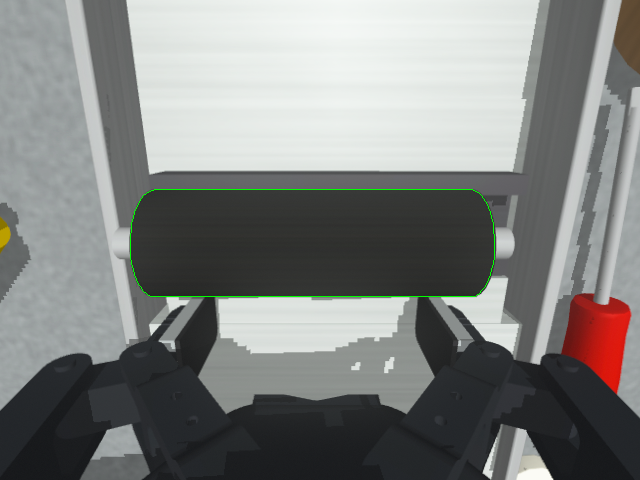

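View pics/w13s.png

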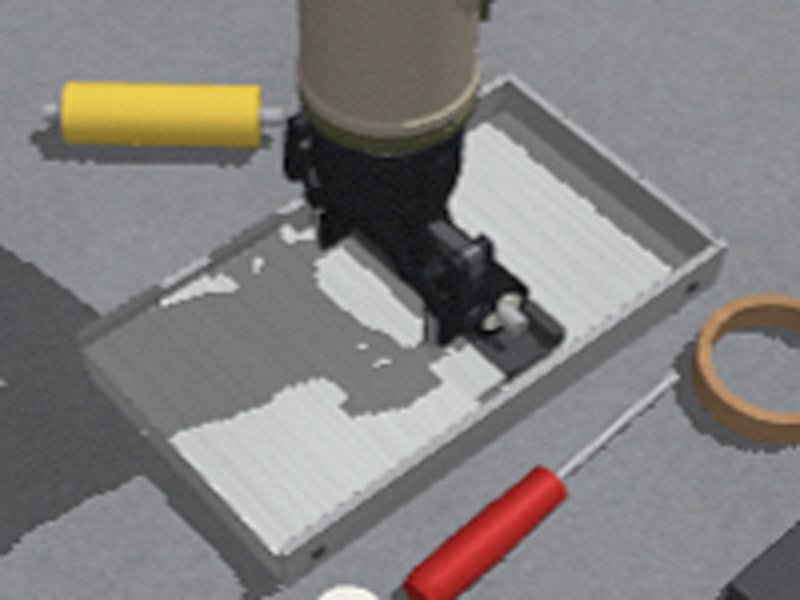

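>>> arm_command --pt "-0.0002 0 0 0 0 0" --pt "-0.0004 0 0 0 0 0" --pt "-0.0006 0 0 0 0 0" --pt "-0.0008 0 0 0 0 0" --pt "-0.001 0 0 0 0 0" --pt "-0.0012 0 0 0 0 0" --pt "-0.0014 0 0 0 0 0" --pt "-0.0016 0 0 0 0 0" --pt "-0.0018 0 0 0 0 0" --pt "-0.002 0 0 0 0 0"

```text
time: 20.7
tool_pos: [559.9, -2.8, 95.9]
tcp_rot: [-90.0, 0.0, -92.1]
ft_force: [-0.4, 0.4, -0.7]
finger_gap: 85.1
```

```bash
cat > ff.py <<'E'
from pose import *
F=[];T=[]
for i in range(8):
    r.snapshot("top");s=r.sense();F.append(s['ft_force']);T.append(s['wrist_torque'])
F=np.array(F);print("t",s['time'],"F",F.mean(0).round(2),"sd",F.std(0).round(2),"T",np.mean(T,0).round(3),np.std(T,0).round(3),toB(s['tool_pos']).round(2),s['tool_pos'][2].round(2))
E
python3 ff.py
```

```text
t 21.1 F [-0.14 -0.06  0.25] sd [0.43 0.48 0.39] T [0.006 0.009 0.002] [0.027 0.02  0.015] [3.3  8.73] 95.9
```

>>> arm_command --pt "-0.0001 0 0 0 0 0" --pt "-0.0002 0 0 0 0 0" --pt "-0.0003 0 0 0 0 0" --pt "-0.0004 0 0 0 0 0" --pt "-0.0005 0 0 0 0 0" --pt "-0.0006 0 0 0 0 0" --pt "-0.0007 0 0 0 0 0" --pt "-0.0008 0 0 0 0 0" --pt "-0.0009 0 0 0 0 0" --pt "-0.001 0 0 0 0 0"

```text
time: 22.35
tool_pos: [559.9, -2.0, 95.9]
tcp_rot: [-90.0, -0.0, -92.1]
ft_force: [0.3, -1.2, -0.3]
finger_gap: 85.3
```

```bash
python3 ff.py; python3 look.py w14; python3 pose.py w14 34 9 0.0 43.3
```

```text
t 22.75 F [-0.17 -1.57  0.49] sd [0.47 0.33 0.44] T [-0.247  0.046  0.026] [0.042 0.029 0.033] [4.21 8.7 ] 95.93
22.75 [560.   -2.   95.9] [-9.000e+01 -1.000e-02 -9.212e+01] [-0.49 -1.63 -0.38] [-0.3   0.1   0.01]
bench x,y [33.3  9.5] skew deg 0.02 cost 118.0
```

>>> arm_command --pt "-0.0001 0 0 0 0 0" --pt "-0.0002 0 0 0 0 0" --pt "-0.0003 0 0 0 0 0" --pt "-0.0004 0 0 0 0 0" --pt "-0.0005 0 0 0 0 0" --pt "-0.0005 0 0 0 0 0" --pt "-0.0005 0 0 0 0 0" --pt "-0.0005 0 0 0 0 0" --pt "-0.0005 0 0 0 0 0" --pt "-0.0005 0 0 0 0 0"

```text
time: 24.05
tool_pos: [559.9, -1.7, 95.9]
tcp_rot: [-90.0, -0.0, -92.1]
ft_force: [-0.7, -5.2, 0.7]
finger_gap: 85.1
```

```bash
python3 ff.py; python3 look.py w15; python3 pose.py w15 34 9 0.0 43.3
```

```text
t 24.45 F [-0.48 -5.94  0.28] sd [0.52 0.29 0.54] T [-0.871  0.102  0.031] [0.028 0.035 0.022] [4.44 8.72] 95.92
24.45 [560.   -1.7  95.9] [-9.000e+01 -3.000e-02 -9.212e+01] [-1.49 -5.86  0.24] [-0.84  0.11 -0.02]
bench x,y [33.6  9.5] skew deg 0.06 cost 247.0
```

>>> arm_command --pt "0.0005 0 0 0 0 0" --pt "0.001 0 0 0 0 0" --pt "0.002 0 0 0 0 0" --pt "0.004 0 0 0 0 0" --pt "0.008 0 0 0 0 0" --pt "0.012 0 0 0 0 0" --pt "0.016 0 0 0 0 0" --pt "0.018 -0.01 0 0 0 0" --pt "0.018 -0.03 0 0 0 0" --pt "0.018 -0.04 0 0 0 0"

```text
time: 25.75
tool_pos: [560.5, -19.4, 138.6]
tcp_rot: [-89.8, -0.0, -92.1]
ft_force: [0.7, -0.2, 0.8]
finger_gap: 85.6
```

```bash
python3 ff.py; python3 look.py w16 s; python3 pose.py w16 34 9 0.0 43.3
```

```text
t 26.15 F [ 0.23  0.3  -0.16] sd [0.61 0.61 0.4 ] T [-0.005  0.002 -0.021] [0.027 0.029 0.017] [-13.09   9.24] 135.16
26.15 [558.8 -19.2 135.2] [-9.007e+01  1.000e-02 -9.211e+01] [-0.12  0.98 -0.11] [ 0.01  0.02 -0.04]
bench x,y [33.3  9.5] skew deg 0.03 cost 491.0
```

View pics/w16f.png

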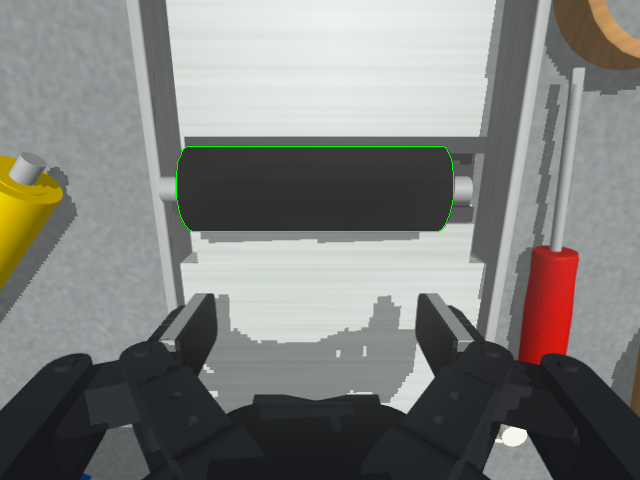

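>>> arm_command --pt "0 -0.006 0 0 0 0" --pt "-0.006 -0.006 0 0 0 0" --pt "-0.012 -0.006 0 0 0 0" --pt "-0.02 -0.006 0 0 0 0" --pt "-0.028 -0.006 0 0 0 0" --pt "-0.036 -0.006 0 0 0 0" --pt "-0.042 -0.006 0 0 0 0" --pt "-0.0465 -0.004 0 0 0 0" --pt "-0.0465 0 0 0 0 0" --pt "-0.0465 0.004 0 0 0 0"

```text
time: 27.5
tool_pos: [560.9, 27.0, 131.5]
tcp_rot: [-90.0, -0.0, -92.1]
ft_force: [-0.2, -0.2, 0.4]
finger_gap: 85.3
```

```bash
python3 ff.py; python3 look.py w17 s
```

```text
t 27.9 F [ 0.07 -0.02  0.24] sd [0.3  0.41 0.49] T [-0.021 -0.001 -0.018] [0.039 0.021 0.024] [33.2   8.58] 132.1
27.9 [561.1  27.  132.1] [-89.98   0.   -92.13] [-0.39 -0.39 -0.5 ] [ 0.03  0.02 -0.04]
```

View pics/w17s.png

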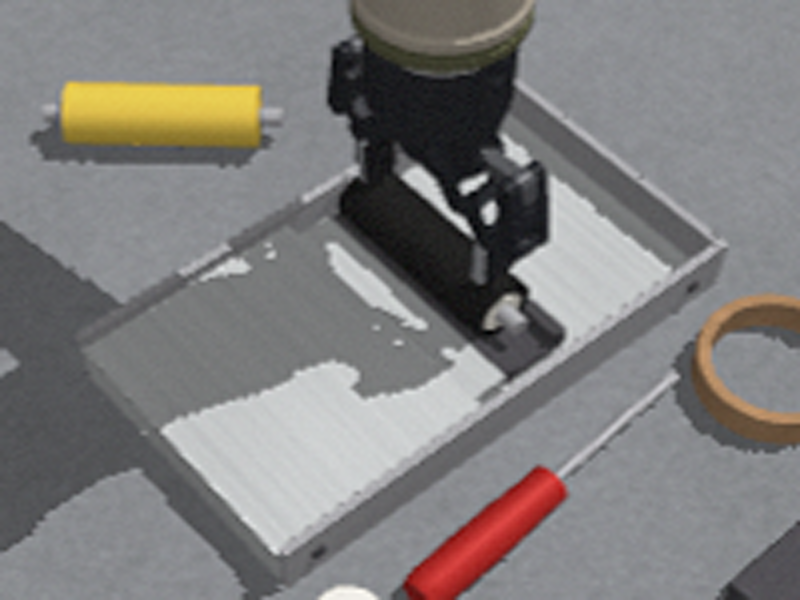

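View pics/w17.png

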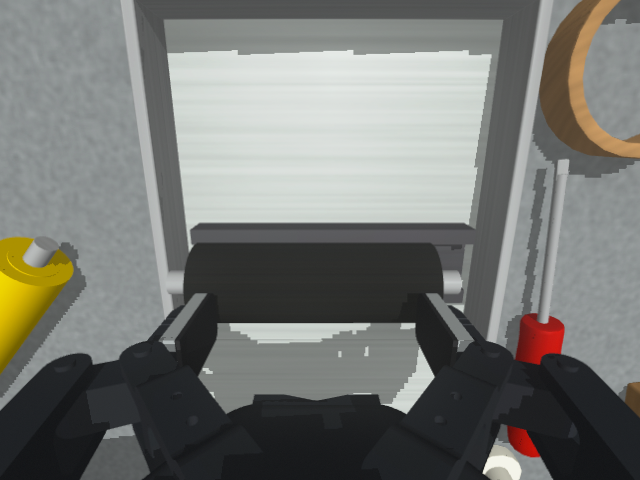

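>>> arm_command --pt "0 0.001 0 0 0 0" --pt "0 0.002 0 0 0 0" --pt "0 0.003 0 0 0 0" --pt "0 0.004 0 0 0 0" --pt "0 0.005 0 0 0 0" --pt "0 0.006 0 0 0 0" --pt "0 0.0065 0 0 0 0" --pt "0 0.007 0 0 0 0" --pt "0 0.0075 0 0 0 0" --pt "0 0.008 0 0 0 0"

```text
time: 29.25
tool_pos: [561.1, 27.1, 124.0]
tcp_rot: [-90.0, -0.0, -92.1]
ft_force: [-1.0, -0.2, 1.1]
finger_gap: 85.2
```

```bash
python3 ff.py
```

```text
t 29.65 F [-0.68 -0.01  1.94] sd [0.39 0.39 0.39] T [-0.005  0.11   0.003] [0.026 0.024 0.034] [33.31  8.67] 123.98
```

>>> arm_command --pt "0 0.0004 0 0 0 0" --pt "0 0.0008 0 0 0 0" --pt "0 0.0012 0 0 0 0" --pt "0 0.0016 0 0 0 0" --pt "0 0.002 0 0 0 0" --pt "0 0.0024 0 0 0 0" --pt "0 0.0028 0 0 0 0" --pt "0 0.0032 0 0 0 0" --pt "0 0.0036 0 0 0 0" --pt "0 0.004 0 0 0 0"

```text
time: 30.9
tool_pos: [561.1, 27.1, 120.0]
tcp_rot: [-90.0, 0.0, -92.1]
ft_force: [-1.7, -0.7, 5.9]
finger_gap: 85.3
```

```bash
python3 ff.py
```

```text
t 31.3 F [-1.55  0.21  5.3 ] sd [0.5  0.57 0.47] T [ 0.001  0.246 -0.007] [0.035 0.035 0.025] [33.31  8.63] 120.05
```

>>> arm_command --pt "0 0.0003 0 0 0 0" --pt "0 0.0006 0 0 0 0" --pt "0 0.001 0 0 0 0" --pt "0 0.0014 0 0 0 0" --pt "0 0.0018 0 0 0 0" --pt "0 0.0022 0 0 0 0" --pt "0 0.0026 0 0 0 0" --pt "0 0.0028 0 0 0 0" --pt "0 0.0028 0 0 0 0" --pt "0 0.0028 0 0 0 0"

```text
time: 32.55
tool_pos: [561.1, 27.1, 117.5]
tcp_rot: [-90.0, -0.0, -92.1]
ft_force: [-3.2, 0.6, 7.0]
finger_gap: 85.3
```

```bash
python3 ff.py; python3 look.py w18 s
```

```text
t 32.95 F [-2.62 -0.05  7.55] sd [0.48 0.59 0.36] T [0.021 0.466 0.004] [0.023 0.027 0.039] [33.33  8.59] 117.5
32.95 [561.1  27.1 117.5] [-89.99   0.   -92.12] [-2.26 -0.66  7.72] [0.   0.45 0.05]
```

View pics/w18.png

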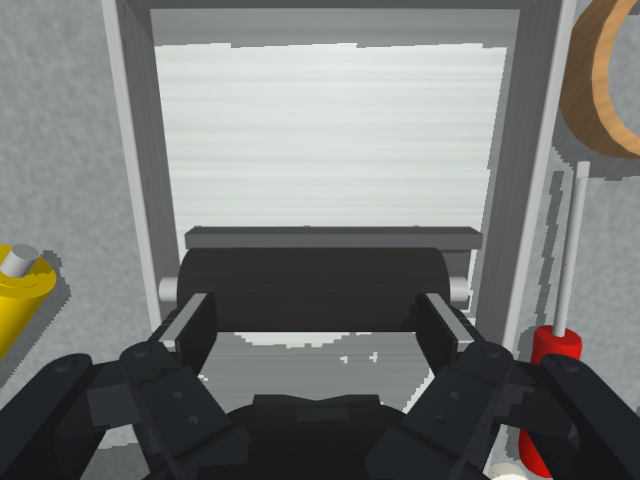

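View pics/w18s.png

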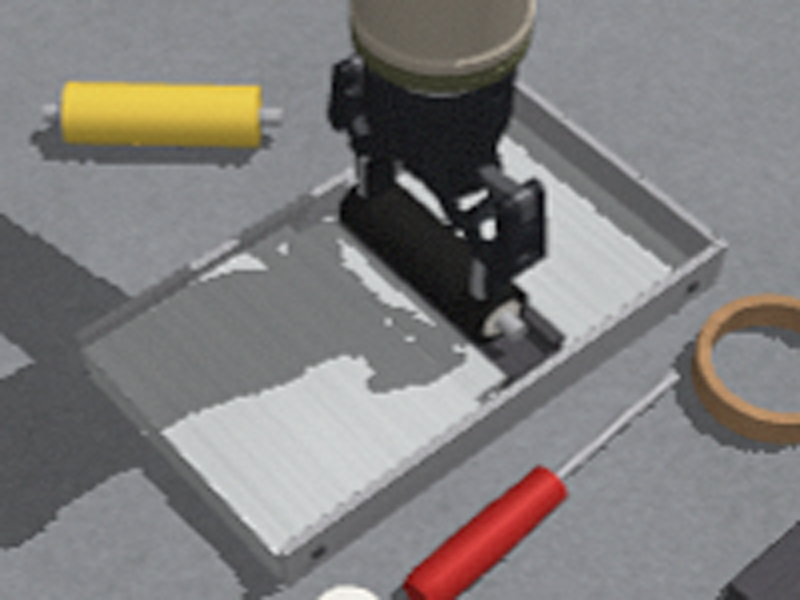

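```bash
for z in 35 37 39 41 43; do python3 pose.py w18 33.5 9 0.0 $z; done
python3 - <<'E'
import cv2
im=cv2.imread("pics/w18.png");cv2.imwrite("pics/w18c.png",cv2.resize(im[220:345,110:240],None,fx=5,fy=4.6,interpolation=cv2.INTER_CUBIC))
E
```

```text
bench x,y [111.9 -52.6] skew deg -1.69 cost 102487.0
bench x,y [112.8 -36. ] skew deg -0.16 cost 101390.0
bench x,y [112.2  52.1] skew deg -0.01 cost 100415.0
bench x,y [112.  -25.8] skew deg -0.08 cost 99421.0
bench x,y [111.2  -5.5] skew deg -0.44 cost 98502.0
```

View pics/w18c.png

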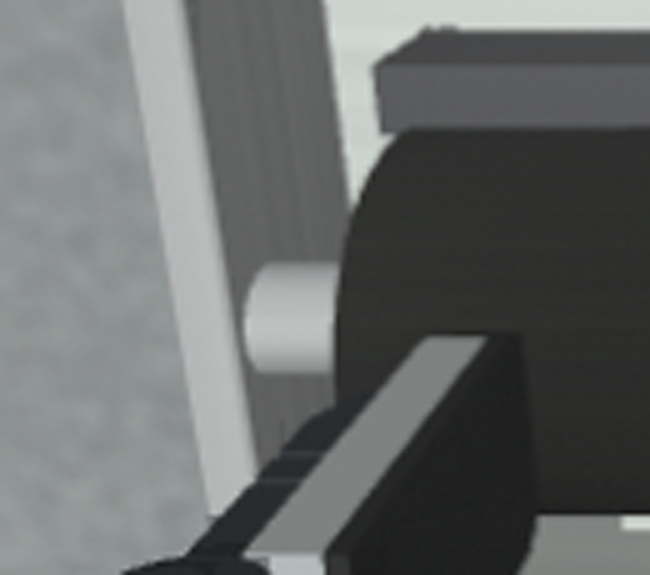

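>>> arm_command --pt "0 0.0002 0 0 0 0" --pt "0 0.0004 0 0 0 0" --pt "0 0.0006 0 0 0 0" --pt "0 0.0008 0 0 0 0" --pt "0 0.0008 0 0 0 0" --pt "0 0.0008 0 0 0 0" --pt "0 0.0004 0 0 0 0" --pt "0 0 0 0 0 0" --pt "0 -0.0005 0 0 0 0" --pt "0 -0.001 0 0 0 0"

```text
time: 34.3
tool_pos: [561.1, 27.1, 118.5]
tcp_rot: [-90.0, 0.0, -92.1]
ft_force: [-2.3, 0.1, 7.1]
finger_gap: 85.6
```

>>> arm_command --pt "0 -0.001 0 0 0 0" --pt "0 -0.002 0 0 0 0" --pt "0 -0.003 0 0 0 0" --pt "0 -0.004 0 0 0 0" --pt "0 -0.005 0 0 0 0" --pt "0 -0.006 0 0 0 0" --pt "0 -0.007 0 0 0 0" --pt "0 -0.009 0 0 0 0" --pt "0 -0.016 0 0 0 0" --pt "0 -0.026 0 0 0 0"

```text
time: 35.55
tool_pos: [560.8, 27.1, 144.4]
tcp_rot: [-90.0, 0.0, -92.1]
ft_force: [0.3, 0.6, 0.0]
finger_gap: 85.6
```

```bash
python3 ff.py; python3 look.py w19 s
```

```text
t 35.95 F [ 0.06 -0.08  0.18] sd [0.59 0.36 0.7 ] T [0.024 0.026 0.01 ] [0.028 0.023 0.029] [33.33  8.96] 143.77
35.95 [560.8  27.1 143.8] [-90.03   0.   -92.12] [0.38 0.25 0.12] [ 0.08  0.02 -0.02]
```

View pics/w19.png

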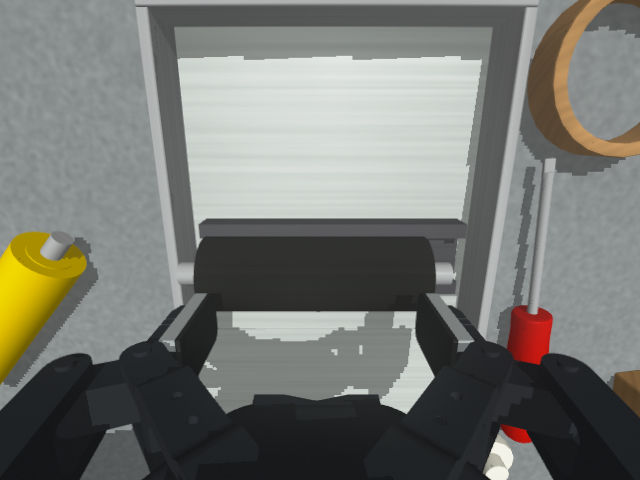

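>>> arm_command --pt "0 -0.01 0 0 0 0" --pt "0 -0.02 0 0 0 0" --pt "0 -0.03 0 0 0 0" --pt "0.01 -0.04 0 0 0 0" --pt "0.02 -0.05 0 0 0 0" --pt "0.03 -0.06 0 0 0 0" --pt "0.04 -0.06 0 0 0 0" --pt "0.05 -0.06 0 0 0 0" --pt "0.06 -0.06 0 0 0 0" --pt "0.06 -0.06 0 0 0 0"

```text
time: 37.3
tool_pos: [558.5, -33.6, 203.6]
tcp_rot: [-90.0, 0.0, -92.2]
ft_force: [-0.3, -0.0, 0.8]
finger_gap: 85.3
```

```bash
python3 look.py w20 s; for z in 37 40 42 43.3 45; do python3 pose.py w20 33 9 0.0 $z; done
```

```text
37.3 [558.5 -33.6 203.6] [-90.04   0.   -92.18] [-0.26 -0.04  0.81] [ 0.01  0.04 -0.01]
bench x,y [33.7  9.7] skew deg -0.18 cost 578.0
bench x,y [33.7  9.4] skew deg 0.11 cost 319.0
bench x,y [33.6  9.2] skew deg -0.03 cost 224.0
bench x,y [33.6  8.8] skew deg 0.08 cost 233.0
bench x,y [33.7  8.4] skew deg 0.47 cost 459.0
```

View pics/w20f.png

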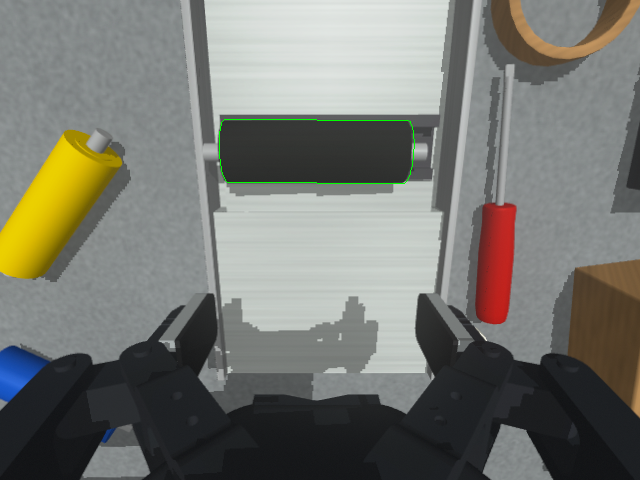

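View pics/w20s.png

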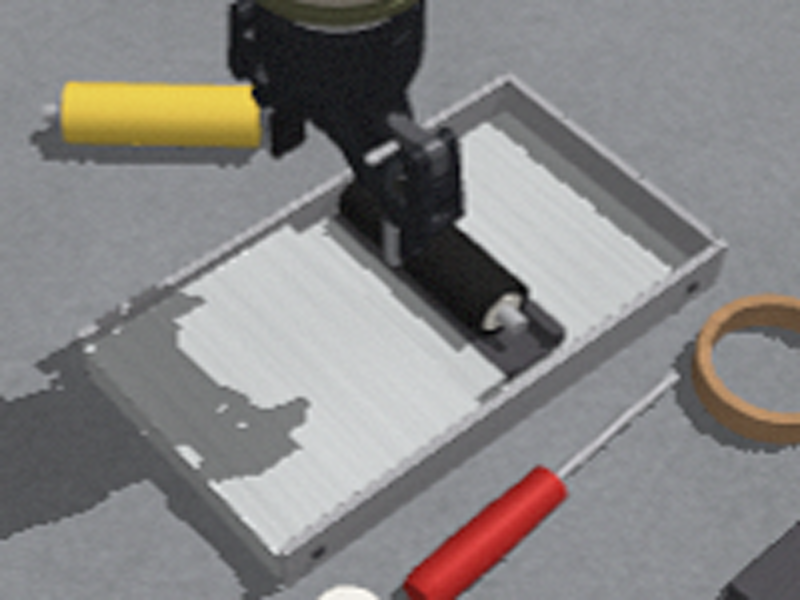

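The roller is square in the trough (bench x 33.6, skew about 0°, z about 43) and the saddle is up. The arm is clear, so I'm handing in.

Run:
```python
from bench import r
print(r.hand_in())
```

```text
the job is handed in; nothing more can be done
None
```

The roller is lying in the saddle, released, with the saddle back up. I handed the job in at about 37 s of the 64 s allowed.

- **Rolling:** The first pushes rolled it on at a steady 6.5° skew and drifting sideways. I straddled it with the fingers and twisted it past square, to about +3.5°, to undo the drift. Then I rolled it on slowly until it dropped into the trough and squared itself.
- **Far lip:** Pushing lightly, the force rose from 0 to about 1.6 N and then 5.9 N, while the roller stayed put at bench x ≈ 33.5 mm. I took that as the lip stopping it, and backed off.
- **Pressing:** I first felt contact with the tool at 124 mm height. I pressed down 6.5 mm and read 7.6 N, then commanded 0.8 mm more. That works out to roughly 6–7 mm of the saddle's 9 mm, going by the force and the tool's travel because the saddle itself can't be read directly.
- **Side force:** A sideways force along the roller grew to 2.6 N while pressing. The picture showed the shaft clear of the wall, so I don't know its cause; it was gone after release.
- **Last check:** The wrist picture fits bench x 33.6 mm, y about 9 mm, skew within 0.1° and height about 42–43 mm. I saw none of the other things moved, though I only checked those still in view.

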